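# Seat the barrel in the mainspring winder and lock it at the lever's second stop

## Robot

A 7-joint arm with a two-finger parallel gripper is mounted at the origin on the work surface. World frame = base frame: x ahead of the robot, y to its left, z up, the work surface at z = 0. Lengths are in m, angles in rad, forces in N, time in s.
With the tool pointing down it reaches from about 0.4 to 0.875 m from the base axis. Payload 19.3 kg.
Tool frame: the origin (TCP) lies midway between the tips of the shut fingers; the grasp point (between the pads) lies 19 mm behind it; z points along the fingers, y is the line along which they close (so a half turn about z gives the same grasp; the last joint's range is limited). The gripper opens to 85 mm and grips with 20 to 120 N. Pads are 22 mm wide; open, the fingers measure 114 mm over their backs; the gripper's body (76 mm by 85 mm) begins 54 mm behind the grasp point. The pads swing forward as they close: fully open they stand 13 mm farther back than shut.
Start: joints at [1.221, 0.521, -0.036, 1.599, 0.021, 1.021, -0.113], TCP at [0.173, -0.601, 0.231] pointing down, gripper open.
Joint ranges: [-2.91, 2.91], [-0.3, 2.13], [-1.5, 1.42], [0.17, 2.43], [-1.26, 4.41], [0.16, 1.93], [-2.52, 2.52]. Speed limits (rad/s): [1.89, 1.89, 2.39, 2.39, 3.01, 3.01, 3.01].

## Interface

Orientations are given as a rotation vector (axis times angle).
In Python, from bench import monitor, imaging, workorder gives the robot as it stands. The module is installed in compiled form; this text tells all that it offers.
- The arm moves only by the shell command python3 -m crank 'ROWS' [FORCE]. ROWS is text: rows parted by semicolons, each of 7 numbers parted by spaces: the finger opening in cm, from 0 to 8.54, then the shift along the tool's x, y, z in cm, then the turn, a rotation vector about the tool's x, y, z in rad. In form: gripper dx dy dz ax ay az; .... A call has 1 to 12 rows; each row shifts and turns the commanded pose from where the row before left it, along the tool's axes as they then stand; what a row does not reach is not made up. A row lasts 1/12 s, in which the tool goes at most 41.7 mm and 7.16 degrees, less where a joint would pass 70% of its speed; a pose out of reach is approached as far as the arm can. A call is refused whole if a number of a shift passes 4.17 or a number of a turn 0.125, either way. A call with a gripper value outside its range is refused whole. The fingers move at their own pace and stop on an object; FORCE is the grip in N (left out, the last holds). Time passes only in rows, so rows that do not move let the fingers close. It gives the time, the measured TCP pose, the force, the opening and the grip force at its end, in the units of the state.
- monitor.get_state(): the state, without advancing time (a new reading comes with each control period).
- imaging.snapshot(name): name is "scene" or "top" or "wrist"; returns a dict with "image" (400x640x3 uint8, red, green, blue), "vfov" (degrees; the focal length in pixels is half the picture's height over the tangent of half this angle, whatever the lens; pixels are square), "cx", "cy" (the principal point, pixels), "R" (3x3) and "t" (3): a world point X has camera coordinates R X + t. Camera axes: x right, y down, z forward; pixel columns grow to the right and rows downward; lengths in m; the calibration is good to about 2 mm. A picture is of the moment at which its call begins. There is no depth.
- workorder.hand_in(): hands the job in; it is judged then, once.
The state is a dict: "t": time; "joint_pos": joint angles; "qvel": joint speeds; "effort": joint torques, N m; "ee_pos": TCP position; "tcp_rot": TCP orientation; "force": force on the tool from outside, world axes, zero at the start; "moment": the same for the moment, N m; "grip_width": opening from 0.0 (shut) to 1.0 (fully open); "grasp_force": force on a finger pad.
Only numpy, scipy, OpenCV 4.12 (cv2) and the standard library are available. Lean on these libraries where they do the work, as an engineer would, in place of code of your own. Each camera call takes 0.05 s, during which the arm holds its last target. There are 200 camera calls.

## Task

Push the brass barrel along the mainspring winder's channel until it sits fully home against the headstock. Then push the winder's side lever past its first notch all the way to the second stop, so that its brass locking finger closes behind the barrel. Push only: pick nothing up, and leave the other things on the bench where they are.

Things in the scene. Friction and masses are not known exactly. Their poses are not given: they have to be found in the camera images.
- winder: Cast iron mainspring winder fixed to the bench: base plate 250 mm (its x) by 150 mm (its y), top 18 mm above the bench. Origin on the bench under the axis of a fully home barrel; z up; x runs along the channel from its open mouth (nearer the robot) to the headstock; y points to the lever side. A fixed winding crank lies behind the headstock, to x = 158 mm.
- channel_end (a point): Middle of the headstock's face that a home barrel touches: winder x = 22, y = 0, 35 mm above the bench. The headstock behind it is 90 mm wide and 68 mm high (brass boss to 80 mm). The channel leading to it is 48 mm wide, centred on winder y = 0, from x = -123 to +22 mm, between steel rails 6 mm thick with tops 27 mm above the bench.
- barrel_center (a point): Centre of the loose brass barrel, an upright drum 44 mm across, 34 mm tall (0.11 to 0.23 kg), with a 10 mm arbor stub 8 mm high on top. It stands in the channel (underside 18, centre 35 mm above the bench), 55 to 85 mm short of home at the start, and slides freely along the channel. Fully home its centre is at winder x = 0, y = 0.
- winder_lever (a joint): Angle of the two-stage lever (rad) about a vertical pivot; grows counter-clockwise from above. 0 = open stop (starts within 0.1 of it), 0.55 to 0.82 = first notch (it rests anywhere in it), 1.2 = second stop (end of travel). A sprung ball detent drives it back to the notch if let go before about 1.0, and on to the second stop beyond about 1.08; it stays there. Takes about 3 to 6 N on the post.
- lever_pivot (a point): Lever's vertical pivot axis, 35 mm above the bench, at winder x = -32, y = 56 mm. On the channel side the lever has a brass locking finger 52 mm long, 10 mm wide, 31 to 39 mm above the bench: clear of the channel at the open stop, across it just behind the home barrel at the second stop.
- lever_post (a point): Point 60 mm up the upright steel post (14 mm across, free from 39 to 71 mm above the bench, red 20 mm ball on top to 91 mm) at the end of the lever's flat arm, 85 mm from the pivot, over the bench. Seen from the pivot it lies 65 degrees counter-clockwise from winder x at the open stop, 134 at the second: push it from its headstock side towards the channel's mouth.
- bench_block: square steel bench block, 60 x 60 x 30 mm, a bystander on the bench near the winder's right side (winder -y); origin at the centre of its underside
- bob: dark red lacquered pendulum bob, a lens-shaped disc 90 mm across and 20 mm thick lying flat near the winder's lever side (winder +y), a bystander; origin at the centre of its underside
- press_die: tortoiseshell-brown crystal press die, a waisted spool 42 mm across and 50 mm tall standing on the bench near the winder's right front corner, a bystander; origin at the centre of its underside
- oil_jar: small amber glass oil jar, 44 mm across, 60 mm tall, a bystander; origin at the centre of its underside
- parts_tray: open wooden parts tray 100 x 140 x 25 mm, a bystander; origin at the centre of its underside
- screwdriver: screwdriver 160 mm long lying on the bench, a bystander
- bezel: flat brass bezel ring 80 mm across and 10 mm thick lying on the bench, a bystander; origin at the centre of its underside
There are look-alikes about, which are no part of the job. What is shaped like the part that bears barrel_center but pink or turquoise is not meant.

How it is judged:
By the outcome, as a careful person would: the job done as asked, in the order asked, and still so for the second after the job is handed in, with the robot touching nothing.
It also fails if it takes over 51 s, if anything falls off the work surface, if the arm or the gripper's body presses on something with over 40 N, if the wrist force passes 120 N, or if a joint passes its speed limit or range.

## Working session

There is one attempt and no reset: what is moved stays moved. The work goes in short steps, Python scripts to look and compute and a shell command to move; the robot and the scene stay as the last step left them, time stands still between calls to the robot, and variables do not carry over. Pictures are saved under pics/ and viewed, at most 10 in all, crops included, and the job is handed in when it is done.

```bash
mkdir -p pics
python3 - <<'E'
from bench import monitor, imaging
import cv2,pickle
d={}
for n in("scene","top"):
    s=imaging.snapshot(n); d[n]=s; cv2.imwrite(f"pics/{n}0.png",s["image"][:,:,::-1]); print(n,s["vfov"],s["cx"],s["cy"],s["R"],s["t"])
pickle.dump(d,open("d0.pkl","wb"))
s=monitor.get_state(); print(s)
E
```

```text
scene 46.04393529468367 309.05148692335257 200.63536197301823 [[ 0.75502084  0.6556214  -0.01020352]
 [ 0.50171986 -0.58766506 -0.63476528]
 [-0.42216195  0.47414171 -0.77263764]] [-0.38428464 -0.19955023  2.00543492]
top 42.61497156965232 321.73065090528377 199.00155982514184 [[-0.01584016 -0.99966955  0.02024536]
 [-0.9972232   0.01432136 -0.07308066]
 [ 0.07276657 -0.02134675 -0.99712053]] [-0.00312982  0.50193863  1.63334497]
{'t': 0.1, 'joint_pos': array([ 1.22080715,  0.52193107, -0.0363441 ,  1.59992125,  0.02124766,
        1.02112641, -0.11277328]), 'qvel': array([ 1.51345399e-03, -6.67400105e-04, -8.46472723e-04, -1.61138791e-03,
       -8.99387448e-04, -1.77977641e-03, -3.82368463e-05]), 'effort': array([ 4.53668763e-03, -9.28466392e+01,  1.98455550e+00, -3.70528722e+01,
        1.81900570e-02,  5.28599878e-03, -8.75392311e-05]), 'ee_pos': array([ 0.17247901, -0.60042422,  0.23080832]), 'tcp_rot': array([-3.10992836e+00, -4.38009217e-01,  3.77024899e-04]), 'force': array([ 0.72415487, -0.72389138,  0.30001023]), 'moment': array([-0.04591853, -0.06503204,  0.02703778]), 'grasp_force': 0.0, 'grip_width': 1.0008871910021286}
```

View pics/top0.png

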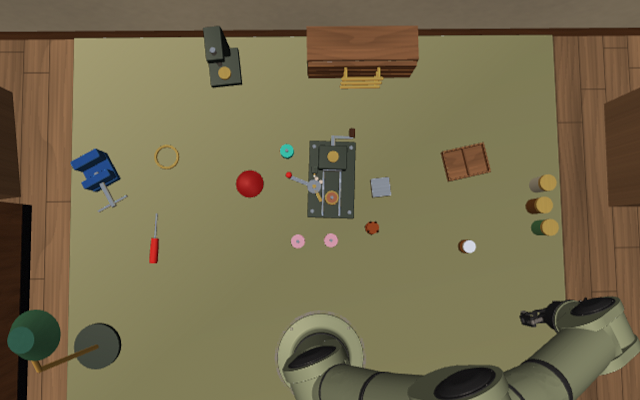

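View pics/scene0.png

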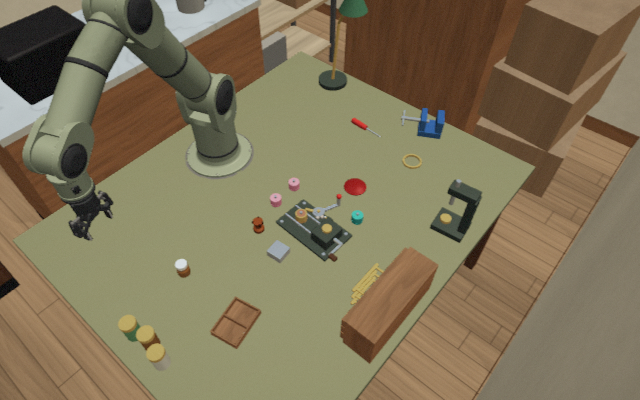

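Top view: the winder is at about (331,180), with a brass/orange drum in its channel at (331,198) and the brass boss on the headstock at (333,157). The red lever ball is at (289,175), the bob at (250,184) and the block at (381,187).

Possible barrels: brass drum (331,198), pink (298,241), pink (331,240), turquoise (287,151) and the headstock boss (333,157). I choose (331,198) and will check it in a close crop.

```bash
cat > h.py <<'E'
import numpy as np,cv2,pickle
def ray(s,u,v,z):
    f=200/np.tan(np.radians(s["vfov"]/2)); R=s["R"];c=-R.T@s["t"]
    d=R.T@np.array([(u-s["cx"])/f,(v-s["cy"])/f,1]); return c+d*(z-c[2])/d[2]
def proj(s,X):
    f=200/np.tan(np.radians(s["vfov"]/2)); p=s["R"]@X+s["t"]; return np.array([s["cx"],s["cy"]])+f*p[:2]/p[2]
E
python3 - <<'E'
from h import *
d=pickle.load(open("d0.pkl","rb"));s=d["top"]
im=s["image"][:,:,::-1]
a=cv2.resize(im[125:255,235:395],None,fx=4.9,fy=4.5,interpolation=cv2.INTER_CUBIC)
a=cv2.resize(im[130:250,235:395],(800,600),interpolation=cv2.INTER_CUBIC)
cv2.imwrite("pics/crop.png",a)
# dark base mask
hsv=cv2.cvtColor(im,cv2.COLOR_BGR2HSV)
print(hsv[210,315],hsv[145,315],hsv[225,340],hsv[198,331],hsv[175,289])
m=np.zeros((400,640),np.uint8); sub=(im.max(2)<95)[125:230,295:365]; m[125:230,295:365]=sub*255
m=cv2.morphologyEx(m,cv2.MORPH_OPEN,np.ones((3,3)))
cs,_=cv2.findContours(m,cv2.RETR_EXTERNAL,cv2.CHAIN_APPROX_NONE);c=max(cs,key=cv2.contourArea)
print(cv2.contourArea(c),cv2.minAreaRect(c)); 
for p in cv2.boxPoints(cv2.minAreaRect(c)): print(p,ray(s,*p,.018))
E
```

```text
[44 38 73] [100  20 117] [ 26  83 126] [135   9 115] [  1 213 205]
2202.0 ((331.1458740234375, 179.31141662597656), (46.65133285522461, 76.53894805908203), 1.4688007831573486)
[306.84692 216.97041] [0.44468952 0.0380071  0.018     ]
[308.80884 140.45662] [0.69307534 0.0282288  0.018     ]
[355.44482 141.65242] [ 0.68732008 -0.12336467  0.018     ]
[353.4829  218.16621] [ 0.43858195 -0.11190285  0.018     ]
```

View pics/crop.png

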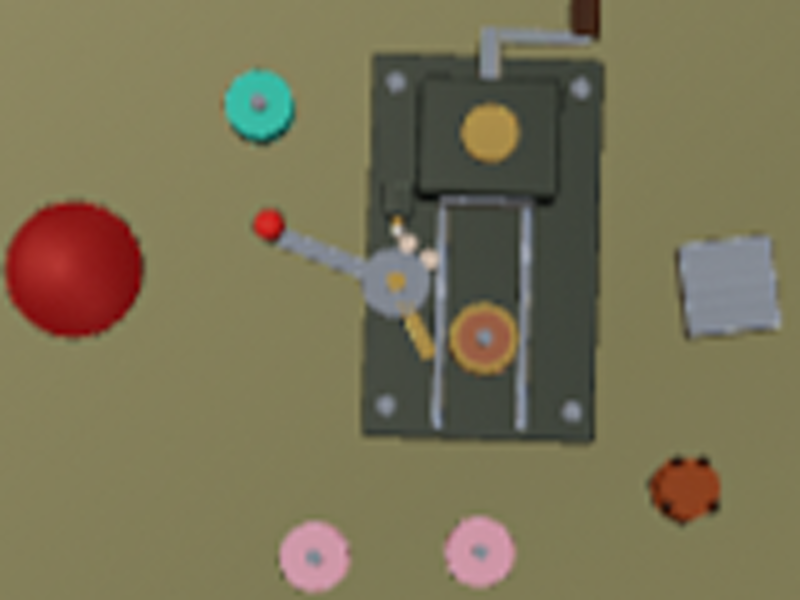

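The crop confirms it: a brass drum with a steel arbor at crop (484,337), between the steel rails. The lever pivot is at crop (397,281), the red ball at (269,224), and the brass finger is swung clear of the channel.

Run:
```python
from h import *
d=pickle.load(open("d0.pkl","rb"));s=d["top"]
C=lambda u,v,z:ray(s,235+(u+.5)/5-.5,130+(v+.5)/5-.5,z)
pb=[ray(s,306.847,216.97,.018),ray(s,308.81,140.457,.018),ray(s,355.445,141.65,.018),ray(s,353.48,218.166,.018)]
c=np.mean(pb,0)[:2]; 
# rails: ends
r=[C(437,428,.027),C(445,203,.027),C(520,428,.027),C(528,203,.027)]
v=(r[1]-r[0]+r[3]-r[2])[:2];th2=np.arctan2(v[1],v[0])
v=(pb[1]-pb[0]+pb[2]-pb[3])[:2];th=np.arctan2(v[1],v[0])
print("c",c,th,th2)
R=np.array([[np.cos(th),-np.sin(th)],[np.sin(th),np.cos(th)]])
for n,p in dict(pivot=C(397,281,.04),boss=C(490,132,.08),barrel=C(484,337,.06),ball=C(269,224,.081),r0=r[0],r1=r[1],r2=r[2],r3=r[3],bob=C(74,269,.01),turq=C(259,104,.034),block=C(730,286,.03),pinkL=C(314,556,.034),pinkR=C(480,551,.034)).items(): print(n,p.round(4),((p[:2]-c)@R*1000).round(1))
# second view check: scene image ball/boss
s2=d["scene"];im=s2["image"]
hsv=cv2.cvtColor(im,cv2.COLOR_RGB2HSV)
m=((hsv[...,0]<6)|(hsv[...,0]>174))&(hsv[...,1]>150)&(hsv[...,2]>110)
n,l,st,ce=cv2.connectedComponentsWithStats(m.astype(np.uint8))
for i in range(1,n):
    if st[i,4]>5: print(ce[i],st[i,4],ray(s2,*ce[i],.081))
```

```text
c [ 0.56591894 -0.04225675] -0.04272693803175008 -0.05261122463179668
pivot [0.5428 0.0137 0.04  ] [-25.5  54.9]
boss [ 0.6314 -0.0455  0.08  ] [65.6 -0.4]
barrel [ 0.5047 -0.0403  0.06  ] [-61.3  -0.7]
ball [0.5753 0.0929 0.081 ] [  3.6 135.5]
r0 [ 0.4493 -0.0106  0.027 ] [-117.9   26.7]
r1 [ 0.594 -0.018  0.027] [27.1 25.4]
r2 [ 0.4485 -0.0637  0.027 ] [-116.4  -26.4]
r3 [ 0.5933 -0.0715  0.027 ] [ 28.6 -28. ]
bob [0.5564 0.2224 0.01  ] [-20.8 264. ]
turq [0.6587 0.1005 0.034 ] [ 86.6 146.6]
block [ 0.5376 -0.2002  0.03  ] [ -21.6 -159. ]
pinkL [0.369  0.0688 0.034 ] [-201.5  102.6]
pinkR [ 0.3705 -0.0365  0.034 ] [-195.5   -2.6]
[358.96153846 123.19230769] 78 [0.38800037 0.46389361 0.081     ]
[354.69122807 186.50877193] 285 [0.59148229 0.16847649 0.081     ]
[338.5 196. ] 16 [0.57430115 0.09248515 0.081     ]
```

```bash
python3 -m crank '0 0 0 0 0 0 0.11; 0 0 0 0 0 0 0.11; 0 0 0 0 0 0 0.107; 0 0 0 0 0 0 0; 0 0 0 0 0 0 0;0 0 0 0 0 0 0' 30
cat >> h.py <<'E'
from scipy.spatial.transform import Rotation as Ro
TH=-0.047; O=np.array([.572,-.0425])
W=np.array([[np.cos(TH),-np.sin(TH)],[np.sin(TH),np.cos(TH)]])
def rep(goal=None):
    from bench import monitor
    s=monitor.get_state();R=Ro.from_rotvec(s["tcp_rot"]).as_matrix();p=s["ee_pos"]
    print("t",round(s["t"],2),"p",p.round(4),"winder mm",((p[:2]-O)@W*1000).round(1),"yaw err",np.arctan2(R[1,0],R[0,0])-TH,"tz",R[:,2].round(3),"F",s["force"].round(1),"gw",round(s["grip_width"],2))
    if goal is not None:
        g=np.r_[O+W@np.array(goal[:2])/1000,goal[2]/1000]; print("tool shift cm",(R.T@(g-p)*100).round(2))
E
python3 -c "
from h import *
rep((-122,0,200))"
```

```text
t: 0.6
ee_pos: [0.1727, -0.6006, 0.2311]
tcp_rot: [-3.141, 0.068, 0.0]
force: [0.5, -0.1, 0.2]
grip_width: 0.144
grasp_force: 0.0
t 0.6 p [ 0.1727 -0.6006  0.2311] winder mm [-372.7 -576.2] yaw err 0.0036840863661700973 tz [-0.  0. -1.] F [ 0.5 -0.1  0.2] gw 0.14
tool shift cm [ 25.28 -57.53   3.13]
```

```bash
python3 -m crank '0 1 -1 0 0 0 0;0 2 -2.4 0 0 0 0;0 2 -2.4 0 0 0 0;0 2 -2.4 0 0 0 0;0 2 -2.4 0 0 0 0;0 2 -2.4 0 0 0 0;0 2 -2.4 0 0 0 0;0 2 -2.4 0 0 0 0;0 2 -2.4 0 0 0 0;0 2 -2.4 0 0 0 0;0 2 -2.4 0 0 0 0;0 2 -2.4 0 0 0 0'
python3 -m crank '0 1 -2.5 0 0 0 0;0 1 -2.7 0 0 0 0;0 0 -2.7 0 0 0 0;0 0 -2.7 0 0 0 0;0 0 -2.7 0 0 0 0;0 0 -2.7 0 0 0 0;0 0 -2.7 0 0 0 0;0 0 -2.7 0 0 0 0;0 0 -2.7 0 0 0 0;0 0 -2.7 0 0 0 0;0 0 -1.5 0 0 0 0;0 0 0 0 0 0 0'
python3 -c "
from h import *
rep((-122,0,120))"
```

```text
t: 1.6
ee_pos: [0.4162, -0.3361, 0.2314]
tcp_rot: [3.141, -0.07, 0.0]
force: [-0.4, -0.8, 0.5]
grip_width: 0.001
grasp_force: 0.0
t: 2.6
ee_pos: [0.4487, -0.0526, 0.2315]
tcp_rot: [-3.14, 0.064, -0.001]
force: [0.1, 0.9, 0.3]
grip_width: 0.005
grasp_force: 0.0
t 2.6 p [ 0.4487 -0.0526  0.2315] winder mm [-122.7  -15.8] yaw err 0.006513322163933653 tz [ 0.001  0.001 -1.   ] F [0.1 0.9 0.3] gw 0.0
tool shift cm [ 0.08 -1.57 11.15]
```

```bash
python3 -m crank '0 0 -0.8 2 0 0 0;0 0 -0.8 2.5 0 0 0;0 0 0 2.5 0 0 0;0 0 0 2.5 0 0 0;0 0 0 2.5 0 0 0;0 0 0 2 0 0 0;0 0 0 2 0 0 0;0 0 0 1.5 0 0 0;0 0 0 1.2 0 0 0;0 0 0 0.8 0 0 0;0 0 0 0.4 0 0 0;0 0 0 0 0 0 0'
python3 - <<'E'
from h import *
from bench import imaging
rep((-33,0,31))
w=imaging.snapshot("wrist");s=imaging.snapshot("scene")
a=cv2.resize(s["image"][150:270,240:400],(800,600),interpolation=cv2.INTER_CUBIC)
cv2.imwrite("pics/a1.png",a[:,:,::-1])
E
```

```text
t: 3.6
ee_pos: [0.4491, -0.0402, 0.0319]
tcp_rot: [-3.141, 0.073, 0.001]
force: [1.3, 0.3, -0.8]
grip_width: 0.002
grasp_force: 0.0
t 3.6 p [ 0.4491 -0.0402  0.0319] winder mm [-122.9   -3.5] yaw err 0.0004751817992627305 tz [-0.001  0.    -1.   ] F [ 1.3  0.3 -0.8] gw 0.0
tool shift cm [ 8.99 -0.34  0.08]
```

View pics/a1.png

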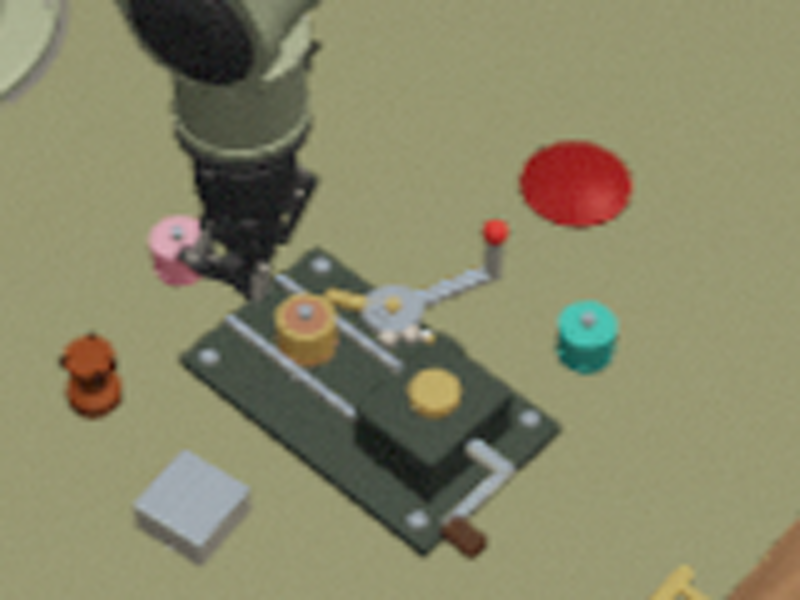

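Fingers at crop (262,285) sit in the channel's mouth behind the barrel at (305,330). The way is clear.

```bash
python3 -m crank '0 0.5 -0.3 0.1 0 0 0;0 0.6 0 0 0 0 0;0 0.6 0 0 0 0 0;0 0.6 0 0 0 0 0;0 0.6 0 0 0 0 0;0 0.6 0 0 0 0 0;0 0.6 0 0 0 0 0;0 0.6 0 0 0 0 0;0 0.6 0 0 0 0 0;0 0.6 0 0 0 0 0;0 0.6 0 0 0 0 0;0 0.5 0 0 0 0 0'
python3 -m crank '0 0.4 0 0 0 0 0;0 0.3 0 0 0 0 0;0 0.3 0 0 0 0 0;0 0.2 0 0 0 0 0;0 0.1 0 0 0 0 0;0 0 0 0 0 0 0'
python3 -c "
from h import *
rep((-33,0,31))"
```

```text
t: 4.7
ee_pos: [0.5201, -0.0405, 0.0313]
tcp_rot: [-3.141, 0.074, -0.0]
force: [-3.4, -0.5, 1.8]
grip_width: 0.001
grasp_force: 1.0
t: 5.2
ee_pos: [0.5327, -0.041, 0.0313]
tcp_rot: [-3.141, 0.074, -0.001]
force: [0.8, 0.4, 0.2]
grip_width: -0.003
grasp_force: 0.0
t 5.2 p [ 0.5327 -0.041   0.0313] winder mm [-39.3  -0.4] yaw err -0.0001860017052855087 tz [ 0.  0. -1.] F [0.8 0.4 0.2] gw -0.0
tool shift cm [ 0.63 -0.04  0.03]
```

Now creep forward until the force rises.

```bash
for i in 1; do :; done; python3 -m crank '0 0.2 0 0 0 0 0;0 0.2 0 0 0 0 0;0 0.1 0 0 0 0 0;0 0 0 0 0 0 0' | sed -n '2p;4p'; python3 -m crank '0 0.1 0 0 0 0 0;0 0.1 0 0 0 0 0' | sed -n '2p;4p'; python3 -m crank '0 0.1 0 0 0 0 0;0 0 0 0 0 0 0' | sed -n '2p;4p'
```

```text
ee_pos: [0.5377, -0.0413, 0.0313]
force: [-0.2, 0.5, -0.6]
ee_pos: [0.5387, -0.0414, 0.0312]
force: [-9.6, 0.9, 8.1]
ee_pos: [0.5388, -0.0415, 0.0311]
force: [-10.1, 0.3, 7.2]
```

The barrel is seated: the force rose at TCP winder x ≈ -33, as predicted. I back off, rise and check it.

```bash
python3 -m crank '0 -0.5 0 0 0 0 0;0 -1 0 0 0 0 0;0 -1 0 0 0 0 0;0 0 0 -1.5 0 0 0;0 0 0 -2.5 0 0 0;0 0 0 -2.5 0 0 0;0 0 0 -2.5 0 0 0;0 0 0 -2 0 0 0;0 0 -2 0 0 0 0.09;0 0 -2.5 0 0 0 0.09;0 0 -2.5 0 0 0 0.09;0 0 -2.5 0 0 0 0.086'
python3 -m crank '0 0 -1 0 0 0 0;0 0 0 0 0 0 0'
python3 - <<'E'
from h import *
from bench import imaging
rep((31,123,49))
s=imaging.snapshot("top");pickle.dump(s,open("t1.pkl","wb"))
t=imaging.snapshot("scene")
f=lambda s,y,x,h,w,W,H:cv2.resize(s["image"][y:y+h,x:x+w],(W,H),interpolation=cv2.INTER_CUBIC)
cv2.imwrite("pics/a2.png",np.hstack([f(s,130,270,100,100,400,400),f(t,170,260,100,100,400,400)])[:,:,::-1])
E
```

```text
t: 6.87
ee_pos: [0.5333, 0.0537, 0.1417]
tcp_rot: [-3.076, 0.636, -0.001]
force: [-0.0, 0.0, -0.2]
grip_width: 0.007
grasp_force: 0.0
t: 7.03
ee_pos: [0.5378, 0.0646, 0.1413]
tcp_rot: [-3.078, 0.622, -0.001]
force: [-0.1, -0.2, -0.4]
grip_width: 0.002
grasp_force: 0.0
t 7.03 p [0.5378 0.0646 0.1413] winder mm [-39.2 105.3] yaw err -0.35188370259204527 tz [ 0.001  0.001 -1.   ] F [-0.1 -0.2 -0.4] gw 0.0
tool shift cm [ 5.98 -4.07  9.24]
```

View pics/a2.png

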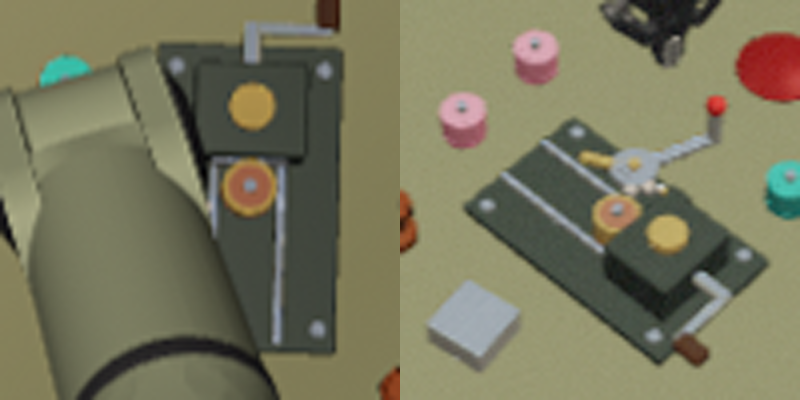

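The barrel (left crop (250,185)) is up against the headstock face. The lever is still open, with its ball at right crop (716,104). I check the barrel position numerically and go to the headstock side of the post.

```bash
python3 -c "
from h import *
s=pickle.load(open('t1.pkl','rb'))
p=ray(s,270+250.5/4-.5,130+185.5/4-.5,.06);print('barrel winder mm',(p[:2]-O)@W*1000)"
python3 -m crank '0 1.5 -1 0 0 0 0;0 2.2 -1.5 0 0 0 0;0 2.2 -1.6 0 0 0 0;0 0.1 0 0 0 0 0;0 0 0 1.5 0 0 0;0 0 0 2 0 0 0;0 0 0 2 0 0 0;0 0 0 1.7 0 0 0;0 0 0 1.2 0 0 0;0 0 0 0.6 0 0 0;0 0 0 0.2 0 0 0;0 0 0 0 0 0 0'
python3 - <<'E'
from h import *
from bench import imaging
rep((31,123,49))
t=imaging.snapshot("scene")
f=lambda s,y,x,h,w,W,H:cv2.resize(s["image"][y:y+h,x:x+w],(W,H),interpolation=cv2.INTER_CUBIC)
cv2.imwrite("pics/a3.png",f(t,160,270,80,120,720,480)[:,:,::-1])
E
```

```text
barrel winder mm [-0.54292068 -1.26565031]
t: 8.13
ee_pos: [0.6084, 0.0755, 0.0494]
tcp_rot: [3.078, -0.63, -0.0]
force: [0.2, 0.7, 0.6]
grip_width: 0.001
grasp_force: 0.0
t 8.13 p [0.6084 0.0755 0.0494] winder mm [ 30.9 119.6] yaw err -0.35657165719959916 tz [-0. -0. -1.] F [0.2 0.7 0.6] gw 0.0
tool shift cm [-0.11 -0.33  0.04]
```

View pics/a3.png

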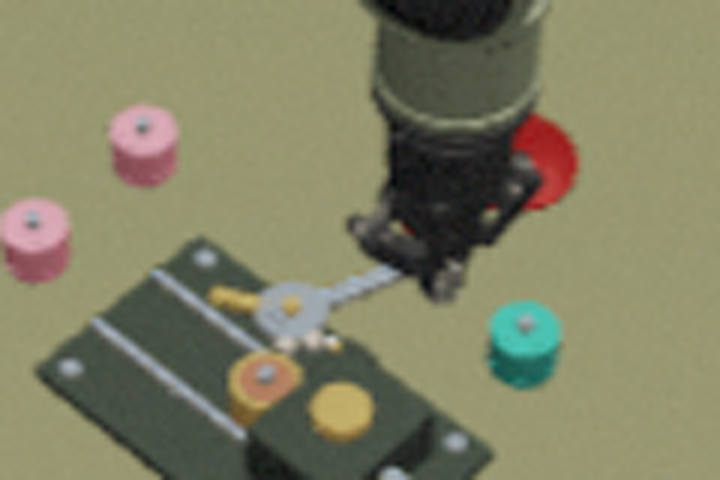

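The fingertip (crop (440,285)) is on the headstock side of the lever arm, clear of it. The barrel measures home. I start the arc push.

```bash
python3 -m crank '0 -0.5 -0.1 0 0 0 0;0 -0.5 -0.1 0 0 0 0;0 -0.4 -0.1 0 0 0 0;0 -0.7 -0.14 0 0 0 -0.08;0 -0.68 -0.14 0 0 0 -0.08;0 -0.68 -0.14 0 0 0 -0.08;0 -0.68 -0.14 0 0 0 -0.08;0 -0.68 -0.14 0 0 0 -0.08;0 0 0 0 0 0 0'
python3 - <<'E'
from h import *
from bench import imaging
rep()
t=imaging.snapshot("scene")
hsv=cv2.cvtColor(t["image"],cv2.COLOR_RGB2HSV)
m=((hsv[...,0]<6)|(hsv[...,0]>174))&(hsv[...,1]>150)&(hsv[...,2]>110)
n,l,st,ce=cv2.connectedComponentsWithStats(m.astype(np.uint8))
for i in range(1,n):
    if st[i,4]>2:
        p=(ray(t,*ce[i],.081)[:2]-O)@W*1000;q=p-[-32,56]; print(ce[i].round(1),st[i,4],p.round(1),np.hypot(*q).round(1),"lever",np.arctan2(q[1],q[0])-np.radians(65))
E
```

```text
t: 8.93
ee_pos: [0.5643, 0.1, 0.0497]
tcp_rot: [-3.141, -0.003, 0.0]
force: [0.1, 0.0, -0.3]
grip_width: 0.003
grasp_force: 0.0
t 8.93 p [0.5643 0.1    0.0497] winder mm [-14.4 142. ] yaw err 0.04901721034696003 tz [-0.  0. -1.] F [ 0.1  0.  -0.3] gw 0.0
[363.7 126.1] 23 [-181.1  496.9] 465.4 lever 0.7625232207237023
[355.4 186.8] 262 [ 12.4 212.4] 162.6 lever 0.15990999456633048
```

```bash
python3 -m crank '0 -0.68 -0.14 0 0 0 -0.08;0 -0.68 -0.14 0 0 0 -0.08;0 -0.68 -0.14 0 0 0 -0.08;0 -0.68 -0.14 0 0 0 -0.08;0 -0.68 -0.14 0 0 0 -0.08' | sed -n '1,4p'
python3 -m crank '0 -0.68 -0.14 0 0 0 -0.08' | grep -E 'force'
python3 -m crank '0 -0.68 -0.14 0 0 0 -0.08' | grep -E 'force'
python3 -m crank '0 -0.68 -0.14 0 0 0 -0.08' | grep -E 'force'
python3 - <<'E'
from h import *
from bench import imaging
rep()
t=imaging.snapshot("top");u=imaging.snapshot("scene")
f=lambda s,y,x,h,w,W,H:cv2.resize(s["image"][y:y+h,x:x+w],(W,H),interpolation=cv2.INTER_CUBIC)
cv2.imwrite("pics/a4.png",np.hstack([f(t,130,270,100,100,400,400),f(u,160,280,100,100,400,400)])[:,:,::-1])
E
```

```text
t: 9.4
ee_pos: [0.5314, 0.1014, 0.0496]
tcp_rot: [-3.079, -0.62, -0.002]
force: [3.8, 4.1, -0.9]
force: [1.9, 3.9, -1.1]
grasp_force: 2.2
force: [7.0, 2.7, 0.7]
grasp_force: 3.4
force: [1.1, 2.0, 0.0]
grasp_force: 0.9
t 9.65 p [0.5114 0.0958 0.0497] winder mm [-67.  135.3] yaw err 0.684624299956153 tz [ 0.001  0.001 -1.   ] F [1.1 2.  0. ] gw 0.0
```

View pics/a4.png

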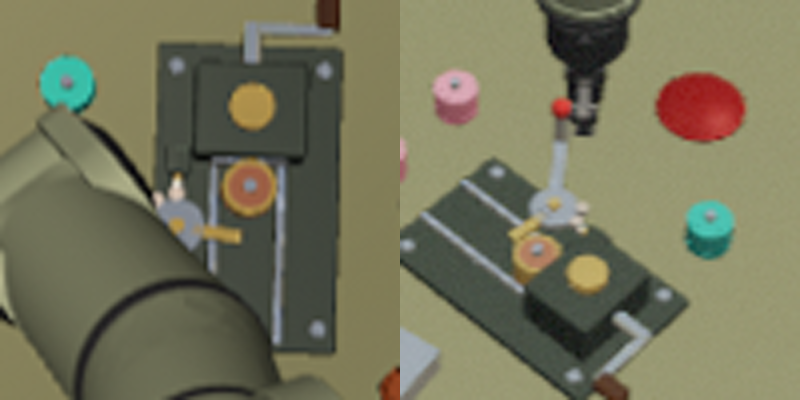

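The finger (left crop (220,236)) is swinging across behind the barrel but is not at the stop yet. I keep pushing.

```bash
python3 -m crank '0 -0.68 -0.14 0 0 0 -0.08' | grep -E '^force'
python3 -m crank '0 -0.5 -0.1 0 0 0 -0.04' | grep -E '^force'
python3 -m crank '0 -0.3 0 0 0 0 0;0 0 0 0 0 0 0' | grep -E '^force'
python3 - <<'E'
from h import *
rep()
E
```

```text
force: [-0.1, 0.7, -0.1]
force: [16.6, 10.7, -2.7]
force: [14.0, 10.8, -11.2]
t 10.08 p [0.5012 0.0899 0.05  ] winder mm [-76.9 128.9] yaw err 0.7992792631032677 tz [ 0.006  0.004 -1.   ] F [ 14.   10.8 -11.2] gw 0.0
```

The resistance is firm, so the lever is at the second stop. I back off, rise, move away and verify.

```bash
python3 -m crank '0 0.5 0 0 0 0 0;0 1 0 0 0 0 0;0 1.5 0 0 0 0 0;0 0 0 -1.5 0 0 0;0 0 0 -2.5 0 0 0;0 0 0 -2.5 0 0 0;0 0 0 -2.5 0 0 0;0 1 -2.5 -2 0 0 0;0 1.5 -3 -2 0 0 0;0 1.5 -3 0 0 0 0;0 1.5 -3 0 0 0 0;0 0 0 0 0 0 0'
python3 -m crank '0 1 -3 0 0 0 0;0 1 -3 0 0 0 0;0 1 -3 0 0 0 0;0 1 -3 0 0 0 0;0 0 -2 0 0 0 0;0 0 0 0 0 0 0'
python3 - <<'E'
from h import *
from bench import imaging
rep()
t=imaging.snapshot("top");u=imaging.snapshot("scene")
f=lambda s,y,x,h,w,W,H:cv2.resize(s["image"][y:y+h,x:x+w],(W,H),interpolation=cv2.INTER_CUBIC)
cv2.imwrite("pics/a5.png",np.hstack([f(t,130,270,100,100,400,400),f(u,160,260,100,100,400,400)])[:,:,::-1])
hsv=cv2.cvtColor(t["image"],cv2.COLOR_RGB2HSV)
for s in(t,u):
  hsv=cv2.cvtColor(s["image"],cv2.COLOR_RGB2HSV)
  m=((hsv[...,0]<6)|(hsv[...,0]>174))&(hsv[...,1]>150)&(hsv[...,2]>110)
  n,l,st,ce=cv2.connectedComponentsWithStats(m.astype(np.uint8))
  for i in range(1,n):
    if 4<st[i,4]<400:
        p=(ray(s,*ce[i],.081)[:2]-O)@W*1000;q=p-[-32,56]; print(ce[i].round(1),st[i,4],p.round(1),np.hypot(*q).round(1),"lever",np.arctan2(q[1],q[0])-np.radians(65))
E
```

```text
t: 11.08
ee_pos: [0.4789, 0.2366, 0.1802]
tcp_rot: [-2.914, -1.165, -0.002]
force: [-0.8, 1.0, 0.7]
grip_width: -0.001
grasp_force: 0.0
t: 11.58
ee_pos: [0.4108, 0.3631, 0.1794]
tcp_rot: [-2.916, -1.163, 0.002]
force: [-0.9, -0.0, 0.1]
grip_width: -0.003
grasp_force: 0.0
t 11.58 p [0.4108 0.3631 0.1794] winder mm [-180.1  397.6] yaw err 0.8063000554924123 tz [-0.002  0.002 -1.   ] F [-0.9 -0.   0.1] gw -0.0
[293.5 203. ] 26 [-91.5 116.5] 84.8 lever 1.2130243393562674
[152.4 259.2] 44 [-277.3  540.6] 543.1 lever 0.9049245906747299
[359.3 123.4] 75 [-205.8  497.2] 474.2 lever 0.8115285990147258
[354.7 186.5] 284 [  9.6 211.8] 161.3 lever 0.175651166018983
[317.9 186.5] 15 [-91.8 117. ] 85.4 lever 1.2120229379576073
```

View pics/a5.png

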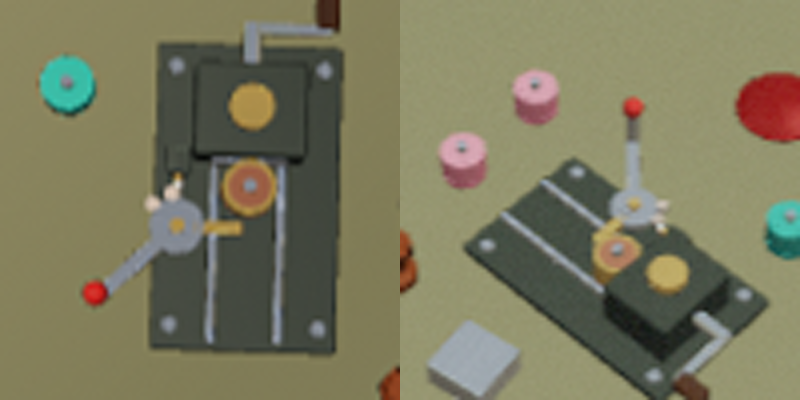

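The lever reads about 1.2 in both views. The finger (left crop (222,228)) lies across the channel behind the home barrel at (250,185), the bystanders have not moved, and the arm is clear.

```bash
python3 -c "
from bench import workorder
print(workorder.hand_in())"
```

```text
the job is handed in; nothing more can be done
None
```

I pushed the barrel home against the headstock, then the lever to its second stop (about 1.21 rad in both views) with its locking finger closed behind the barrel, and handed the job in at about 12 s with the arm clear; no verdict came back.

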